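Feel out the slack hinge

ROBOT

A 6-joint arm with a two-finger parallel gripper is mounted at the origin on the work surface. World frame = base frame: x ahead of the robot, y to its left, z up, the work surface at z = 0. Lengths are in mm, angles in rad, forces in N, time in s.
With the tool pointing down it reaches from about 275 to 825 mm from the base axis. Payload 4.9 kg.
Tool frame: the origin (TCP) lies midway between the tips of the shut fingers; the grasp point (between the pads) lies 19 mm behind it; z points along the fingers, y is the direction in which the jaws open and shut (so a half turn about z gives the same grasp; the last joint's range is limited). The gripper opens to 85 mm and grips with 20 to 120 N. Pads are 22 mm wide; open, the fingers measure 114 mm over their backs; the gripper's body (76 mm by 85 mm) begins 54 mm behind the grasp point. The pads swing forward as they close: fully open they stand 13 mm farther back than shut.
Start: joints at [-1.377, 0.326, -0.193, 1.052, 0, 1.437], TCP at [177.091, -520.728, 231.281] pointing down, gripper open.
Joint ranges: [-2.65, 2.65], [-0.97, 1.79], [-1.3, 1.35], [-1.93, 2.1], [-1.47, 1.37], [-3.14, 3.14]. Speed limits (rad/s): [2.57, 2.57, 3.14, 3.14, 3.14, 3.14].

INTERFACE

Orientations are given as a unit quaternion [x, y, z, w].
In Python, from plant import r, imaging gives the robot as it stands.
- The arm moves only by the tool move_arm, never from a script. Its argument "plan" is a list of rows, each a list of 2 entries, a list of its own where there are three numbers: the shift along the world's x, y, z in mm, then the turn, a rotation vector about the world's x, y, z in rad. In form: [[[dx, dy, dz], [ax, ay, az]], ...]. A call has 1 to 20 rows; each row is the pose to reach, as a shift and turn from the pose commanded when the call began; what a row does not reach only later rows make up. A row lasts 1/8 s, in which the tool goes at most 62.5 mm and 10.7 degrees, less where a joint would pass 70% of its speed; a pose out of reach is approached as far as the arm can. A call with a gripper value outside its range is refused whole. "fingers" is the opening, from -1 (shut) to 1 (fully open), set as the call begins (left out, the last holds). The fingers move at their own pace and stop on an object; "grip_force" is the grip in N (left out, the last holds). Time passes only in rows, so rows that repeat a pose let the fingers close. It gives the time, the measured TCP pose, the force and the opening at its end, in the units of the state.
- r.read_state(): the state, without advancing time (a new reading comes with each control period).
- imaging.camera(name): name is "scene" or "top"; returns a dict with "image" (480x640x3 uint8, red, green, blue), "K" (3x3 intrinsics, pixels), "camera_from_world" (4x4, takes a point from world to camera coordinates). Camera axes: x right, y down, z forward; pixel columns grow to the right and rows downward; lengths in mm; the calibration is good to about 2 mm. A picture is of the moment at which its call begins. There is no depth.
- r.hand_in(): hands the job in, once; it reports no verdict.
The state is a dict: "clock": time; "qpos": joint angles; "dq": joint speeds; "effort": joint torques, N m; "ee_pos": TCP position; "tool_rot": TCP orientation; "contact_force": force on the tool from outside, world axes, zero at the start; "ft_torque": the same for the moment, N m; "finger_gap": finger opening in mm.
Only numpy, scipy, OpenCV 4.12 (cv2) and the standard library are available. Lean on these libraries where they do the work, as an engineer would, in place of code of your own. Each camera call takes 0.05 s, during which the arm holds its last target. There are 200 camera calls.

TASK

Three forged strap hinges are clamped by their pads in the finishing fixture, and one of them is slack in the knuckle. Rock the straps from side to side to feel which one it is, then turn its wing clamp aside, lift that hinge out and lay it in the rework tray. Leave the two sound hinges clamped in their nests.

Things in the scene. Friction and masses are not known exactly. Their poses are not given: they have to be found in the camera images.
- hinge_a_knuckle (a point): One of three like strap hinges, dark steel, 202 mm long, 0.41 kg. Point on the axis of its knuckle (barrel 18 mm thick, 70 mm along y), 9 mm over the hinge's underside, turns with the pad: a plate 55 x 70 x 5 mm, from 7 to 62 mm along +x. The strap runs 140 mm along -x and folds only upwards, not below level. Centre of mass about 10 mm from the axis on the strap's side.
- hinge_a_rock (a point): Mid-strap point of that hinge, half-way through its 5 mm, 95 mm from the knuckle axis, moves with the strap; 22 mm wide here (28 mm within 52 mm of the axis, 25 mm to 87 mm, round end 32 mm across). Sideways play here: sound under 1 mm each way, slack about 8 mm each way, moving at under 0.5 N up to a hard stop. A hinge also shifts some 2 mm each way in its nest.
- hinge_b_knuckle (a point): One of three like strap hinges, dark steel, 202 mm long, 0.41 kg. Point on the axis of its knuckle (barrel 18 mm thick, 70 mm along y), 9 mm over the hinge's underside, turns with the pad: a plate 55 x 70 x 5 mm, from 7 to 62 mm along +x. The strap runs 140 mm along -x and folds only upwards, not below level. Centre of mass about 10 mm from the axis on the strap's side.
- hinge_b_rock (a point): Mid-strap point of that hinge, half-way through its 5 mm, 95 mm from the knuckle axis, moves with the strap; 22 mm wide here (28 mm within 52 mm of the axis, 25 mm to 87 mm, round end 32 mm across). Sideways play here: sound under 1 mm each way, slack about 8 mm each way, moving at under 0.5 N up to a hard stop. A hinge also shifts some 2 mm each way in its nest.
- hinge_c_knuckle (a point): One of three like strap hinges, dark steel, 202 mm long, 0.41 kg. Point on the axis of its knuckle (barrel 18 mm thick, 70 mm along y), 9 mm over the hinge's underside, turns with the pad: a plate 55 x 70 x 5 mm, from 7 to 62 mm along +x. The strap runs 140 mm along -x and folds only upwards, not below level. Centre of mass about 10 mm from the axis on the strap's side.
- hinge_c_rock (a point): Mid-strap point of that hinge, half-way through its 5 mm, 95 mm from the knuckle axis, moves with the strap; 22 mm wide here (28 mm within 52 mm of the axis, 25 mm to 87 mm, round end 32 mm across). Sideways play here: sound under 1 mm each way, slack about 8 mm each way, moving at under 0.5 N up to a hard stop. A hinge also shifts some 2 mm each way in its nest.
- wing_left (a joint): Angle of the winged turn-clamp at the nest in the left (+y) end of the fixture, + anticlockwise from above. Near 0: closed, its clamp finger lies over the pad 1 mm above it. 1.15 rad or more either way: clear of the pad. Stops at 1.6 either way; stays where left (0.08 N m of friction).
- wing_left_grip (a point): Grip point between that clamp's two wings, on its axis, turning with it, 76 mm above the bench. Wings: upright plates 8 mm thick, 66 mm tip to tip along the point's y, 57 to 91 mm above the bench. Clamp finger: 34 mm long towards -x, 12 mm wide, 46 to 54 mm above the bench. The axis is 80 mm from the clamped hinge's knuckle axis, 18 mm behind its pad.
- wing_mid (a joint): Angle of the winged turn-clamp at the nest in the middle of the fixture, + anticlockwise from above. Near 0: closed, its clamp finger lies over the pad 1 mm above it. 1.15 rad or more either way: clear of the pad. Stops at 1.6 either way; stays where left (0.08 N m of friction).
- wing_mid_grip (a point): Grip point between that clamp's two wings, on its axis, turning with it, 76 mm above the bench. Wings: upright plates 8 mm thick, 66 mm tip to tip along the point's y, 57 to 91 mm above the bench. Clamp finger: 34 mm long towards -x, 12 mm wide, 46 to 54 mm above the bench. The axis is 80 mm from the clamped hinge's knuckle axis, 18 mm behind its pad.
- wing_right (a joint): Angle of the winged turn-clamp at the nest in the right (-y) end of the fixture, + anticlockwise from above. Near 0: closed, its clamp finger lies over the pad 1 mm above it. 1.15 rad or more either way: clear of the pad. Stops at 1.6 either way; stays where left (0.08 N m of friction).
- wing_right_grip (a point): Grip point between that clamp's two wings, on its axis, turning with it, 76 mm above the bench. Wings: upright plates 8 mm thick, 66 mm tip to tip along the point's y, 57 to 91 mm above the bench. Clamp finger: 34 mm long towards -x, 12 mm wide, 46 to 54 mm above the bench. The axis is 80 mm from the clamped hinge's knuckle axis, 18 mm behind its pad.
- fixture: Steel finishing fixture, fixed; origin under its middle. Bed 150 mm along x, 325 mm along y, top 40 mm up; three nests at y = 105, 0, -105 mm, knuckle axes at x = -50 mm, clamp axes at x = 30 mm; low stops around each pad, up to 10 mm over the bed. Straps jut out towards -x, level and free over the bench. Fence along the rear: top 70 mm up, its face at x = 69 mm, 39 mm behind the clamp axes.
- tray_floor (a point): Centre of the floor of the open steel rework tray, 4 mm above the bench; outside 280 mm along its x, 170 mm along its y, walls 4 mm thick, rim 50 mm above the bench. A small forged hasp (34 x 90 mm, 24 mm high) lies in it along the +y wall, taking up to 45 mm of the width there; the rest is empty.
Not all that is in view belongs to the job. What is shaped like the part that bears hinge_a_knuckle but yellow is not meant.

How it is judged (in metres and radians):
On the way, in this order (a step that is already met when the one before it is completed fails the run):
1. the slack hinge's strap is rocked sideways through its play (5.5 mm or more off its middle, 95 mm from the knuckle; a sound strap cannot go so far) ((y of hinge_a_rock in the frame of hinge_a_knuckle above 0.0055 m or y of hinge_a_rock in the frame of hinge_a_knuckle below -0.0055 m or y of hinge_b_rock in the frame of hinge_b_knuckle above 0.0055 m or y of hinge_b_rock in the frame of hinge_b_knuckle below -0.0055 m or y of hinge_c_rock in the frame of hinge_c_knuckle above 0.0055 m or y of hinge_c_rock in the frame of hinge_c_knuckle below -0.0055 m)), for 0.05 s.
2. and rocked back through the middle (y of hinge_a_rock in the frame of hinge_a_knuckle between -0.003 and 0.003 m and y of hinge_b_rock in the frame of hinge_b_knuckle between -0.003 and 0.003 m and y of hinge_c_rock in the frame of hinge_c_knuckle between -0.003 and 0.003 m), for 0.02 s.
At the end, for the whole second after the job is handed in: The slack hinge lies inside the tray, knuckle and strap within its walls and under 40 mm above its floor; each sound hinge lies in its nest under a clamp closed to within 0.6 rad; all at rest. The rule knows the slack one by a strap 0.04 mm farther out, too little to measure (((distance between hinge_a_knuckle and hinge_a_rock above 0.09524 m and x of hinge_a_knuckle in the frame of tray_floor between -0.14 and 0.14 m and y of hinge_a_knuckle in the frame of tray_floor between -0.085 and 0.085 m and z of each of hinge_a_knuckle, hinge_a_rock in the frame of tray_floor below 0.04 m and x of hinge_a_rock in the frame of tray_floor between -0.14 and 0.14 m and y of hinge_a_rock in the frame of tray_floor between -0.085 and 0.085 m) or (distance between hinge_a_knuckle and hinge_a_rock below 0.09524 m and ((horizontal distance between hinge_a_knuckle and wing_left_grip between 0.07 and 0.09 m and value of joint wing_left between -0.6 and 0.6 rad) or (horizontal distance between hinge_a_knuckle and wing_mid_grip between 0.07 and 0.09 m and value of joint wing_mid between -0.6 and 0.6 rad) or (horizontal distance between hinge_a_knuckle and wing_right_grip between 0.07 and 0.09 m and value of joint wing_right between -0.6 and 0.6 rad)))) and ((distance between hinge_b_knuckle and hinge_b_rock above 0.09524 m and x of hinge_b_knuckle in the frame of tray_floor between -0.14 and 0.14 m and y of hinge_b_knuckle in the frame of tray_floor between -0.085 and 0.085 m and z of each of hinge_b_knuckle, hinge_b_rock in the frame of tray_floor below 0.04 m and x of hinge_b_rock in the frame of tray_floor between -0.14 and 0.14 m and y of hinge_b_rock in the frame of tray_floor between -0.085 and 0.085 m) or (distance between hinge_b_knuckle and hinge_b_rock below 0.09524 m and ((horizontal distance between hinge_b_knuckle and wing_left_grip between 0.07 and 0.09 m and value of joint wing_left between -0.6 and 0.6 rad) or (horizontal distance between hinge_b_knuckle and wing_mid_grip between 0.07 and 0.09 m and value of joint wing_mid between -0.6 and 0.6 rad) or (horizontal distance between hinge_b_knuckle and wing_right_grip between 0.07 and 0.09 m and value of joint wing_right between -0.6 and 0.6 rad)))) and ((distance between hinge_c_knuckle and hinge_c_rock above 0.09524 m and x of hinge_c_knuckle in the frame of tray_floor between -0.14 and 0.14 m and y of hinge_c_knuckle in the frame of tray_floor between -0.085 and 0.085 m and z of each of hinge_c_knuckle, hinge_c_rock in the frame of tray_floor below 0.04 m and x of hinge_c_rock in the frame of tray_floor between -0.14 and 0.14 m and y of hinge_c_rock in the frame of tray_floor between -0.085 and 0.085 m) or (distance between hinge_c_knuckle and hinge_c_rock below 0.09524 m and ((horizontal distance between hinge_c_knuckle and wing_left_grip between 0.07 and 0.09 m and value of joint wing_left between -0.6 and 0.6 rad) or (horizontal distance between hinge_c_knuckle and wing_mid_grip between 0.07 and 0.09 m and value of joint wing_mid between -0.6 and 0.6 rad) or (horizontal distance between hinge_c_knuckle and wing_right_grip between 0.07 and 0.09 m and value of joint wing_right between -0.6 and 0.6 rad)))) and linear speed of each of hinge_a, hinge_b, hinge_c below 0.02 m/s); the robot touches nothing.
It fails at once if a sound hinge is taken out of its nest or shoved more than 30 mm ((distance between hinge_a_knuckle and hinge_a_rock below 0.09524 m and distance of hinge_a_knuckle from where it was at the start of the episode above 0.03 m) or (distance between hinge_b_knuckle and hinge_b_rock below 0.09524 m and distance of hinge_b_knuckle from where it was at the start of the episode above 0.03 m) or (distance between hinge_c_knuckle and hinge_c_rock below 0.09524 m and distance of hinge_c_knuckle from where it was at the start of the episode above 0.03 m)).
It also fails if it takes over 72 s, if anything falls off the work surface, if the arm or the gripper's body presses on something with over 40 N, if the wrist force passes 120 N, or if a joint passes its speed limit or range.

## Working session

There is one attempt and no reset: what is moved stays moved. The work goes in short steps, Python scripts to look and compute and a tool call to move; the robot and the scene stay as the last step left them, time stands still between calls to the robot, and variables do not carry over. Pictures are saved under pics/ and viewed, about 8 in all and at most 12, crops included, and the job is handed in when it is done.

Besides the shell and the picture viewer there is one more tool, called after ">>>" as name([rows], argument=value, ...), one row to a line, values as JSON. move_arm: Moves the arm, as the interface text tells. Its arguments: {"type":"object","properties":{"plan":{"type":"array"},"fingers":{"type":"number"},"grip_force":{"type":"number"}},"required":["plan"]}

```bash
mkdir -p pics
cat > h.py <<'E'
import numpy as np, cv2
from plant import r, imaging
def snap(n,f=None):
    c=imaging.camera(n)
    if f: cv2.imwrite('pics/'+f,c['image'][:,:,::-1])
    return c
def ray(c,u,v,z):
    T=np.array(c['camera_from_world']);K=np.array(c['K']);R=T[:3,:3];o=-R.T@T[:3,3]
    d=R.T@np.linalg.inv(K)@[u,v,1.]
    return o+d*(z-o[2])/d[2]
def proj(c,p):
    T=np.array(c['camera_from_world']);q=np.array(c['K'])@(T[:3,:3]@np.array(p)+T[:3,3]);return q[:2]/q[2]
E
python3 - <<'E'
from h import *
for n in('top','scene'):
    c=snap(n,n+'0.png');T=np.array(c['camera_from_world']);print(n,-T[:3,:3].T@T[:3,3],T[:3,:3].round(2).tolist(),c['K'][0][0])
s=r.read_state();print({k:s[k] for k in('clock','ee_pos','tool_rot','contact_force','finger_gap')})
E
```

```text
top [374.96975949 -10.84269746 986.25145158] [[0.0, -1.0, 0.0], [-1.0, -0.0, -0.07], [0.07, -0.0, -1.0]] 493.4938621331815
scene [1051.53961388   53.48782502  558.23176411] [[-0.07, 1.0, -0.02], [0.61, 0.03, -0.79], [-0.79, -0.07, -0.61]] 459.2060826976282
{'clock': 0.1, 'ee_pos': array([ 176.98203818, -520.18222345,  230.57492808]), 'tool_rot': array([ 9.86597698e-01,  1.63169695e-01, -3.07678332e-05, -7.95408869e-04]), 'contact_force': array([-0.15118239,  0.40704649,  0.08350609]), 'finger_gap': 85.1723496802809}
```

View pics/top0.png

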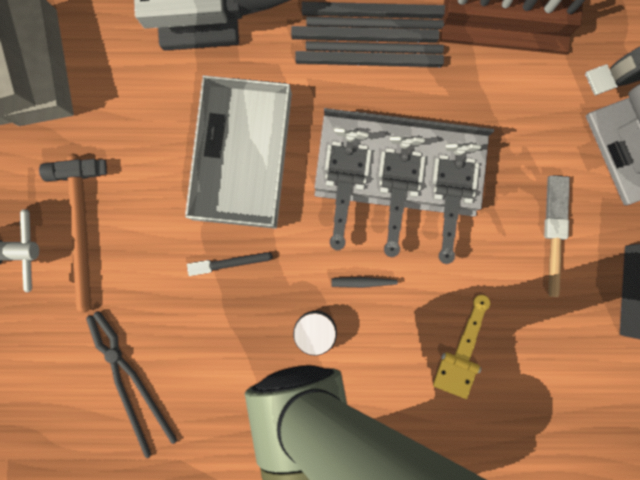

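View pics/scene0.png

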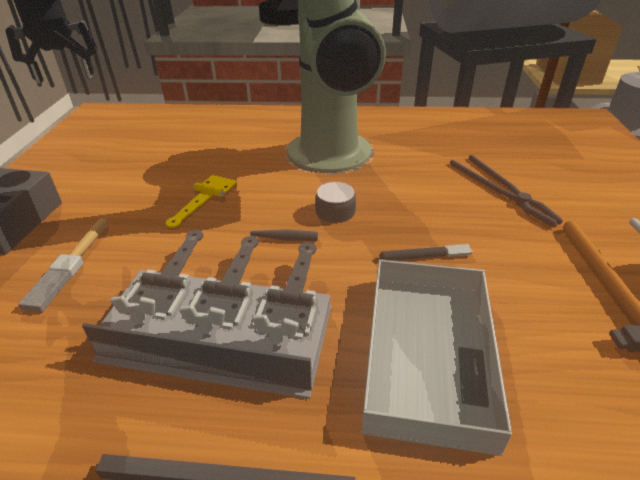

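The top view shows the fixture with three dark hinges, strap ends near (338,243), (392,249) and (447,256), all dark steel. The yellow hinge at (460,350) is the one not meant. The tray is at (238,152), with the hasp on its left (+y) wall.

Run:
```python
from h import *
c=snap('top');I=c['image'];g=I[95:270,305:505]
cv2.imwrite('pics/crop1.png',cv2.resize(g[:,:,::-1],None,fx=4,fy=4,interpolation=cv2.INTER_CUBIC)[:600])
hsv=cv2.cvtColor(I,cv2.COLOR_RGB2HSV)
# dark low-sat strap pixels
m=((hsv[:,:,1]<90)&(hsv[:,:,2]<110)).astype(np.uint8)
for (u0,u1) in((322,362),(375,415),(430,470)):
  for v in (220,225,230,235,240,245,250,255,260):
    x=np.where(m[v,u0:u1])[0]
    if len(x): print(v,u0+x.min(),u0+x.max(),len(x),end=' | ')
  mm=np.zeros_like(m);mm[212:275,u0:u1]=m[212:275,u0:u1]
  vs,us=np.where(mm);print('\nend row',vs.max())
# tray & fixture corners
for n,b,z in(('tray',(180,70,295,232),50),('fix',(310,105,500,225),40)):
  mm=np.zeros_like(m);s=(hsv[:,:,1]<70).astype(np.uint8);mm[b[1]:b[3],b[0]:b[2]]=s[b[1]:b[3],b[0]:b[2]]
  if n=='fix': mm[214:]=0
  cn=max(cv2.findContours(mm,0,1)[0],key=cv2.contourArea);rr=cv2.minAreaRect(cn);bp=cv2.boxPoints(rr)
  print(n,rr,[ (p.round(),ray(c,*p,z).round()[:2]) for p in bp])
```

```text
220 335 345 11 | 225 335 343 9 | 230 335 342 8 | 235 341 342 2 | 240 331 343 10 | 245 332 342 11 | 
end row 248
220 390 400 11 | 225 389 399 11 | 230 389 398 10 | 235 389 397 9 | 240 389 397 9 | 250 385 398 14 | 255 389 394 6 | 
end row 255
220 445 455 11 | 225 445 454 10 | 230 444 454 11 | 235 444 453 10 | 240 444 452 9 | 245 443 451 9 | 250 442 451 7 | 255 440 453 14 | 260 441 451 11 | 
end row 262
tray ((238.33212280273438, 151.14405822753906), (92.00531768798828, 145.8574676513672), 6.410839080810547) [(array([184., 218.], dtype=float32), array([483., 275.])), (array([201.,  74.], dtype=float32), array([767., 251.])), (array([292.,  84.], dtype=float32), array([747.,  72.])), (array([276., 229.], dtype=float32), array([464., 100.]))]
fix ((402.44207763671875, 169.1858673095703), (170.4562530517578, 103.41605377197266), 7.001267910003662) [(array([312., 210.], dtype=float32), array([501.,  33.])), (array([324., 107.], dtype=float32), array([704.,  10.])), (array([493., 128.], dtype=float32), array([ 664., -321.])), (array([481., 231.], dtype=float32), array([ 462., -293.]))]
```

View pics/crop1.png

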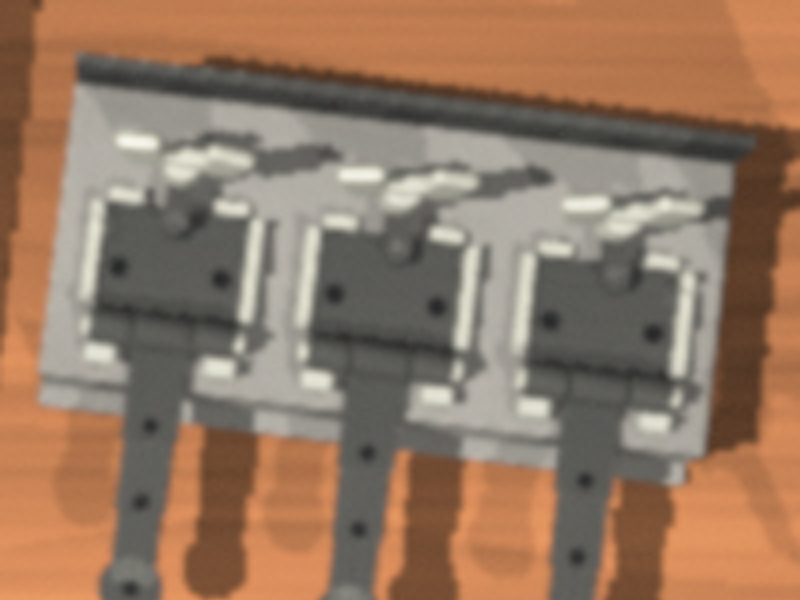

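The crop shows the three dark hinges, each clamped. Clamp finger tips are at crop (180,218), (400,245) and (617,272), and the bed's front corners at (42,378) and (706,455).

Run:
```python
from h import *
c=snap('top')
P=lambda u,v,z:ray(c,305+(u+.5)/4-.5,95+(v+.5)/4-.5,z)
fl,fr=P(42,378,40),P(706,455,40);print('front',fl[:2],fr[:2],np.linalg.norm(fl-fr))
ys=(fl-fr)[:2];ys/=np.linalg.norm(ys);xs=np.array([ys[1],-ys[0]]);yaw=np.arctan2(xs[1],xs[0])
o=(fl+fr)[:2]/2+75*xs;print('origin',o,'yaw',yaw)
loc=lambda p:np.array([(p[:2]-o)@xs,(p[:2]-o)@ys]).round(1)
print('ends',[ (ray(c,*q,42.5)[:2].round(1),loc(ray(c,*q,42.5))) for q in((337.5,242),(392,248.5),(447,255.5))])
print('ends crop holes',[loc(P(*q,45)) for q in((130,587),(151,427),(140,502),(367,453),(358,529),(585,480),(577,556))])
print('fing tips',[loc(P(*q,54)) for q in((180,218),(400,245),(617,272))])
print('wings',[(loc(P(*a,91)),loc(P(*b,91))) for a,b in(((135,142),(248,158)),((360,175),(473,182)),((585,205),(698,209)))])
print('fence',loc(P(78,60,70)),loc(P(752,140,70)))
for q in((345,190),): pass
W=lambda x,y:(o+x*xs+y*ys).round(1)
for y in(105,0,-105): print(y,'knuckle',W(-50,y),'rock',W(-145,y),'wing',W(30,y))
I=c['image'][60:240,175:300]
cv2.imwrite('pics/tray.png',cv2.resize(I[:,:,::-1],None,fx=3.3,fy=3.3,interpolation=cv2.INTER_CUBIC))
```

```text
front [542.16097261  26.54449073] [ 506.05332808 -294.57074445] 323.13891170948165
origin [ 598.63745841 -142.39365066] yaw -0.11197416329757089
ends [(array([439.5, -17.2]), array([-172.1,  106.7])), (array([ 427.5, -121.6]), array([-172.4,    1.5])), (array([ 414.5, -226.9]), array([-173.5, -104.5]))]
ends crop holes [array([-171.2,  107.5]), array([-93.4, 106.4]), array([-130. ,  107.5]), array([-93.8,   1.8]), array([-130.8,    2.2]), array([ -94.7, -103.5]), array([-131.6, -103.4])]
fing tips [array([  7.4, 104.2]), array([ 6.6, -2.1]), array([   5.6, -106.9])]
wings [(array([ 30.7, 129. ]), array([29.3, 76.2])), (array([27.4, 24. ]), array([ 30.2, -28.2])), (array([ 25.5, -80.7]), array([  29.7, -132.7]))]
fence [ 73.2 161. ] [  72.  -160.6]
105 knuckle [560.7 -32.5] rock [466.3 -21.8] wing [640.2 -41.4]
0 knuckle [ 549.  -136.8] rock [ 454.5 -126.2] wing [ 628.4 -145.7]
-105 knuckle [ 537.2 -241.1] rock [ 442.8 -230.5] wing [ 616.7 -250.1]
```

View pics/tray.png

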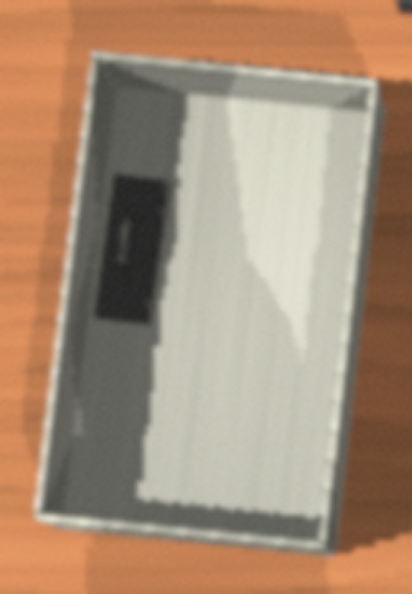

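The tray crop shows the hasp along the left (+y) wall at crop (130,250), and the right part of the floor is free. Fixture points agree with the model to about 2 mm, with yaw about -0.12. I'll go above the right strap's rock point first, with the jaws across the strap.

>>> move_arm([
  [[16,17,0],[0,0,0.158]],
  [[32,34,0],[0,0,0.316]],
  [[48,51,0],[0,0,0.474]],
  [[64,68,0],[0,0,0.632]],
  [[80,86,0],[0,0,0.79]],
  [[96,103,0],[0,0,0.948]],
  [[112,120,0],[0,0,1.106]],
  [[128,137,0],[0,0,1.264]],
  [[144,155,0],[0,0,1.422]],
  [[160,172,0],[0,0,1.58]],
  [[176,189,0],[0,0,1.738]],
  [[192,206,0],[0,0,1.896]],
  [[208,224,-20],[0,0,2.054]],
  [[224,242,-60],[0,0,2.212]],
  [[240,260,-90],[0,0,2.37]],
  [[255,276,-120],[0,0,2.528]],
  [[266,291,-130],[0,0,2.686]],
  [[266,291,-130],[0,0,2.69]],
  [[266,291,-130],[0,0,2.69]],
], fingers=-0.2, grip_force=20)

```text
clock: 2.58
ee_pos: [443.2, -230.3, 101.7]
tool_rot: [0.063, 0.998, -0.0, 0.0]
contact_force: [0.1, 0.0, 1.6]
finger_gap: 33.9
```

>>> move_arm([
  [[0,1,-30],[0,0,0]],
  [[0,1,-55],[0,0,0]],
  [[0,1,-73],[0,0,0]],
  [[0,1,-73],[0,0,0]],
  [[0,1,-73],[0,0,0]],
])

```text
clock: 3.2
ee_pos: [443.5, -229.7, 29.3]
tool_rot: [0.063, 0.998, -0.0, 0.001]
contact_force: [0.9, 0.8, 0.1]
finger_gap: 33.8
```

Run:
```python
from h import *
c=snap('scene');cv2.imwrite('pics/s1.png',cv2.resize(c['image'][180:400,60:360,::-1],None,fx=2.5,fy=2.5,interpolation=cv2.INTER_CUBIC))
```

```text
(no output)
```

View pics/s1.png

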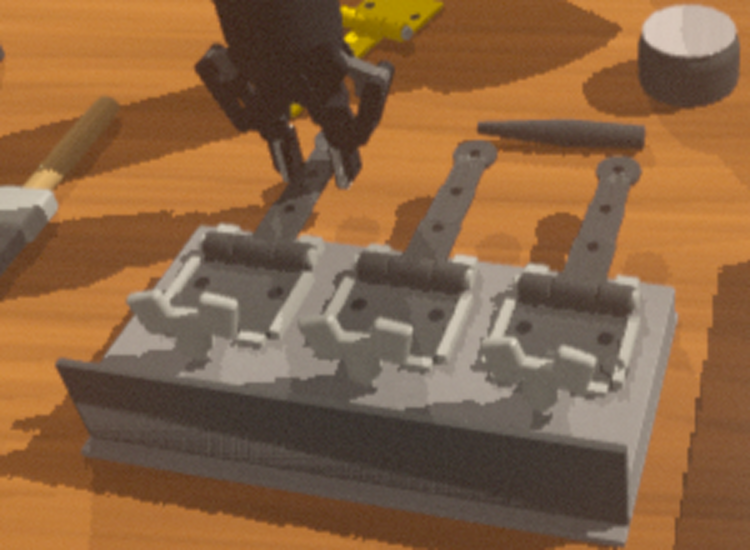

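The fingers at crop (285,165) and (345,165) straddle the right strap. I'll narrow the jaws and push along fixture +y.

>>> move_arm([
  [[0,0,0],[0,0,0]],
  [[0,0,0],[0,0,0]],
  [[0,0,0],[0,0,0]],
  [[0.2,2,0],[0,0,0]],
  [[0.4,4,0],[0,0,0]],
  [[0.6,5,0],[0,0,0]],
  [[0.7,6,0],[0,0,0]],
  [[0.8,7,0],[0,0,0]],
  [[0.8,7,0],[0,0,0]],
], fingers=-0.4)

```text
clock: 4.38
ee_pos: [443.9, -221.6, 28.2]
tool_rot: [0.062, 0.998, 0.0, -0.0]
contact_force: [-0.7, -0.6, -0.4]
finger_gap: 25.9
```

>>> move_arm([
  [[0.1,1,0],[0,0,0]],
  [[0.2,2,0],[0,0,0]],
  [[0.3,3,0],[0,0,0]],
  [[0.4,4,0],[0,0,0]],
  [[0.4,4,0],[0,0,0]],
])

```text
clock: 5.0
ee_pos: [444.4, -217.7, 28.3]
tool_rot: [0.062, 0.998, -0.0, 0.0]
contact_force: [-0.5, -1.0, -0.3]
finger_gap: 25.6
```

>>> move_arm([
  [[0.1,1,0],[0,0,0]],
  [[0.2,2,0],[0,0,0]],
  [[0.3,3,0],[0,0,0]],
  [[0.3,3,0],[0,0,0]],
])

```text
clock: 5.5
ee_pos: [444.5, -215.2, 28.3]
tool_rot: [0.062, 0.998, -0.001, -0.0]
contact_force: [-1.1, -4.0, -0.1]
finger_gap: 25.2
```

Run:
```python
from h import *
c=snap('scene');cv2.imwrite('pics/s2.png',cv2.resize(c['image'][180:340,100:340,::-1],None,fx=3.2,fy=3.2,interpolation=cv2.INTER_CUBIC))
```

```text
(no output)
```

View pics/s2.png

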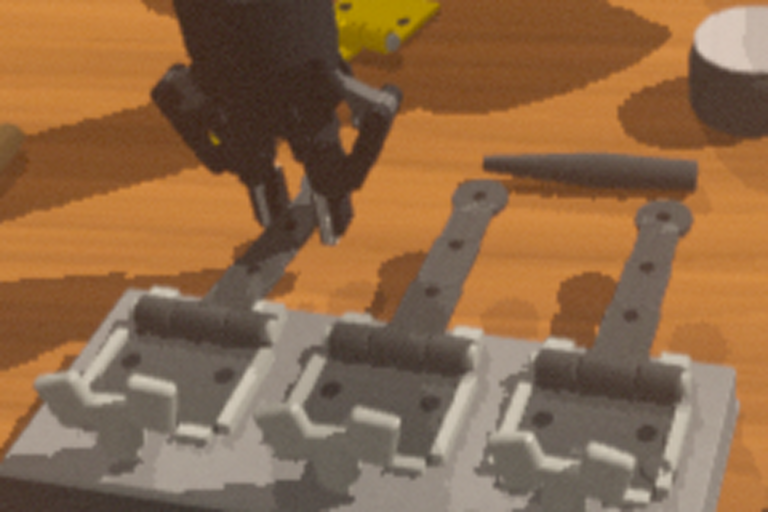

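The right strap is now visibly slanted against the other two. I'll swing it back through the middle to the other side.

>>> move_arm([
  [[-0.2,-2,0],[0,0,0]],
  [[-0.5,-4,0],[0,0,0]],
  [[-0.7,-6,0],[0,0,0]],
  [[-0.9,-8,0],[0,0,0]],
  [[-1.2,-10,0],[0,0,0]],
  [[-1.4,-12,0],[0,0,0]],
  [[-1.6,-14,0],[0,0,0]],
  [[-1.9,-16,0],[0,0,0]],
  [[-2.1,-18,0],[0,0,0]],
  [[-2.4,-20,0],[0,0,0]],
  [[-2.6,-22,0],[0,0,0]],
  [[-2.6,-22,0],[0,0,0]],
])

```text
clock: 7.05
ee_pos: [442.0, -236.9, 28.3]
tool_rot: [0.062, 0.998, -0.0, -0.0]
contact_force: [0.3, 0.8, -0.4]
finger_gap: 25.6
```

>>> move_arm([
  [[-0.1,-1,0],[0,0,0]],
  [[-0.2,-2,0],[0,0,0]],
  [[-0.3,-3,0],[0,0,0]],
  [[-0.3,-3,0],[0,0,0]],
])

```text
clock: 7.55
ee_pos: [441.4, -239.2, 28.2]
tool_rot: [0.062, 0.998, 0.001, -0.0]
contact_force: [-1.0, 3.7, 0.6]
finger_gap: 25.6
```

Travel between the stops is 24 mm less 3.6 mm of jaw clearance, about 20 mm. That is 2×(8+2), so slack. I'll compare quickly with the middle strap.

>>> move_arm([
  [[0.5,4,0],[0,0,0]],
  [[1,8,0],[0,0,0]],
  [[1.5,12,0],[0,0,0]],
  [[1.5,12,30],[0,0,0]],
  [[2,14,60],[0,0,0]],
  [[6,50,60],[0,0,0]],
  [[12,100,60],[0,0,0]],
  [[13,115,60],[0,0,0]],
  [[13,115,40],[0,0,0]],
  [[13,115,10],[0,0,0]],
  [[13,115,0],[0,0,0]],
  [[13,115,0],[0,0,0]],
], fingers=-0.2)

```text
clock: 9.05
ee_pos: [454.3, -124.8, 27.9]
tool_rot: [0.062, 0.998, 0.0, -0.001]
contact_force: [-0.2, 0.2, 0.3]
finger_gap: 34.3
```

>>> move_arm([
  [[0,0,0],[0,0,0]],
  [[0,0,0],[0,0,0]],
  [[0.2,2,0],[0,0,0]],
  [[0.4,4,0],[0,0,0]],
  [[0.6,5,0],[0,0,0]],
  [[0.7,6,0],[0,0,0]],
  [[0.8,7,0],[0,0,0]],
  [[0.8,7,0],[0,0,0]],
], fingers=-0.4)

```text
clock: 10.05
ee_pos: [455.5, -118.1, 28.3]
tool_rot: [0.062, 0.998, -0.0, 0.0]
contact_force: [-0.0, -2.8, 0.4]
finger_gap: 25.6
```

>>> move_arm([
  [[-0.3,-3,0],[0,0,0]],
  [[-0.7,-6,0],[0,0,0]],
  [[-1,-8,0],[0,0,0]],
  [[-1.2,-10,0],[0,0,0]],
  [[-1.3,-11,0],[0,0,0]],
  [[-1.4,-12,0],[0,0,0]],
  [[-1.4,-12,0],[0,0,0]],
])

```text
clock: 10.92
ee_pos: [453.4, -129.0, 28.0]
tool_rot: [0.062, 0.998, 0.001, -0.001]
contact_force: [-2.7, 4.8, 0.7]
finger_gap: 25.6
```

The middle strap gives only about 7 mm of travel, so it is sound and the right hinge is the slack one. Next is the right wing clamp: lift, turn a quarter, and go over it.

>>> move_arm([
  [[0.6,5,0],[0,0,0]],
  [[0.6,5,40],[0,0,0]],
  [[0.6,5,80],[0,0,0]],
  [[20,-10,102],[0,0,-0.16]],
  [[40,-26,102],[0,0,-0.32]],
  [[60,-42,102],[0,0,-0.48]],
  [[80,-58,102],[0,0,-0.64]],
  [[100,-74,102],[0,0,-0.8]],
  [[120,-90,102],[0,0,-0.96]],
  [[140,-106,102],[0,0,-1.12]],
  [[162,-122,102],[0,0,-1.28]],
  [[162,-122,102],[0,0,-1.44]],
  [[162,-122,102],[0,0,-1.51]],
  [[162,-122,102],[0,0,-1.51]],
], fingers=0)

```text
clock: 12.68
ee_pos: [616.6, -252.3, 130.4]
tool_rot: [0.729, 0.685, -0.0, 0.001]
contact_force: [-0.0, 0.0, 1.1]
finger_gap: 42.8
```

Run:
```python
from h import *
s=r.read_state();print(s['qpos'])
c=snap('scene');cv2.imwrite('pics/s3.png',cv2.resize(c['image'][180:400,60:360,::-1],None,fx=2.5,fy=2.5,interpolation=cv2.INTER_CUBIC))
```

```text
[-4.98605396e-01  6.12542596e-01  1.33886234e-03  9.58178955e-01
 -1.06327070e-03  1.13455539e+00]
```

View pics/s3.png

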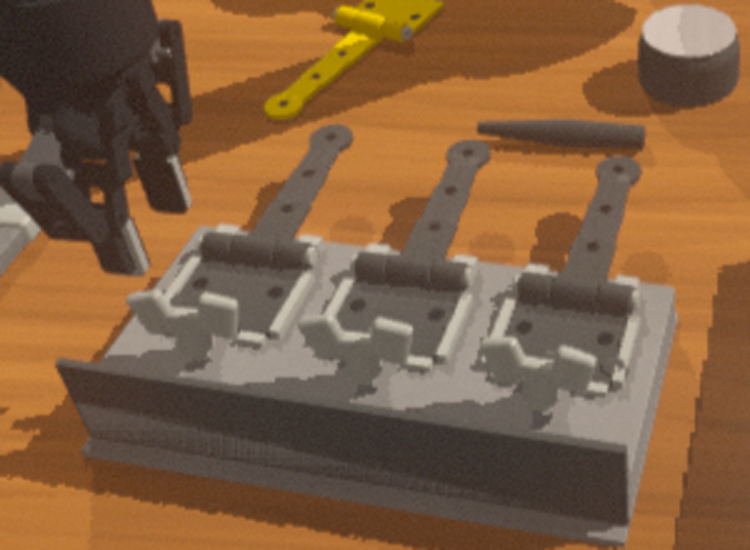

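The gripper is over the right end and the hinges still sit in their nests. The right clamp's wings are at crop (148,297) and (218,300).

Run:
```python
from h import *
c=snap('scene')
a=ray(c,60+148/2.5,180+296/2.5,90);b=ray(c,60+220/2.5,180+299/2.5,90);print(a,b,(a+b)/2,np.linalg.norm(a-b),np.arctan2(*(a-b)[1::-1])) 
d=b-a;print(np.arctan2(-d[0],d[1]))
for z in(57,76,91): print(proj(c,(616,-251,z)))
print(((proj(c,(616,-251,76))-[60,180])*2.5))
```

```text
[ 620.39680356 -264.83918929   90.        ] [ 620.34977647 -222.94419524   90.        ] [ 620.37329002 -243.89169226   90.        ] 41.89502044068291 -1.5696738282194667
0.0011224985754299
[135.90581045 312.36513977]
[132.49153425 303.37402663]
[129.70954501 296.04797022]
[181.22883563 308.43506657]
```

>>> move_arm([
  [[1,2,-20],[0,0,0]],
  [[1,2,-40],[0,0,0]],
  [[1,2,-59],[0,0,0]],
  [[1,2,-59],[0,0,0]],
  [[1,2,-59],[0,0,0]],
])

```text
clock: 13.4
ee_pos: [617.5, -250.0, 71.8]
tool_rot: [0.729, 0.685, 0.0, 0.0]
contact_force: [0.2, 0.0, 0.3]
finger_gap: 42.4
```

>>> move_arm([
  [[0,0,0],[0,0,0]],
  [[0,0,0],[0,0,0]],
  [[0,0,0],[0,0,0]],
  [[0,0,0],[0,0,0]],
], fingers=-1, grip_force=30)

```text
clock: 13.9
ee_pos: [617.0, -250.0, 72.2]
tool_rot: [0.729, 0.684, -0.0, 0.0]
contact_force: [-3.3, 0.8, 5.5]
finger_gap: 6.9
```

The jaws have gripped the 8 mm wing plate. I'll turn it anticlockwise.

>>> move_arm([
  [[0,0,0],[0,0,0.12]],
  [[0,0,0],[0,0,0.24]],
  [[0,0,0],[0,0,0.36]],
  [[0,0,0],[0,0,0.48]],
  [[0,0,0],[0,0,0.6]],
  [[0,0,0],[0,0,0.72]],
  [[0,0,0],[0,0,0.84]],
  [[0,0,0],[0,0,0.96]],
  [[0,0,0],[0,0,1.08]],
  [[0,0,0],[0,0,1.2]],
  [[0,0,0],[0,0,1.3]],
  [[0,0,0],[0,0,1.38]],
  [[0,0,0],[0,0,1.38]],
])

```text
clock: 15.52
ee_pos: [618.1, -249.1, 72.1]
tool_rot: [0.127, 0.992, 0.001, 0.001]
contact_force: [0.8, 2.8, 5.5]
finger_gap: 6.7
```

>>> move_arm([
  [[0,0,0],[0,0,0]],
  [[0,0,0],[0,0,0]],
  [[0,0,20],[0,0,0]],
  [[0,0,60],[0,0,0.07]],
  [[-60,10,60],[0,0,0.12]],
  [[-116,14,60],[0,0,0.12]],
  [[-116,14,60],[0,0,0.12]],
], fingers=-0.05)

```text
clock: 16.4
ee_pos: [495.3, -233.6, 129.9]
tool_rot: [0.068, 0.998, 0.001, -0.003]
contact_force: [1.6, -0.3, 0.1]
finger_gap: 40.6
```

Run:
```python
from h import *
c=snap('scene');cv2.imwrite('pics/s4.png',cv2.resize(c['image'][180:400,60:360,::-1],None,fx=2.5,fy=2.5,interpolation=cv2.INTER_CUBIC))
```

```text
(no output)
```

View pics/s4.png

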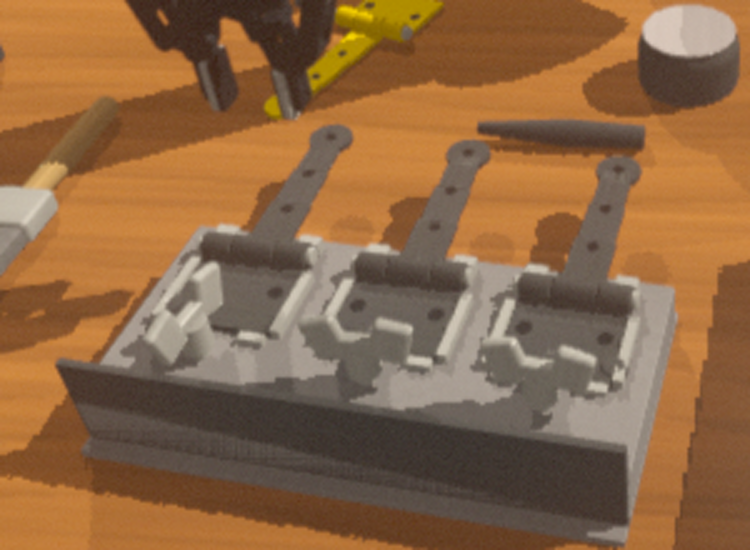

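The right clamp is turned aside, with its wings now along x at crop (165,335)–(205,290). One wing overhangs the rear of the pad at 57 mm height. So I'll lift the hinge tilted (strap end up), slide it towards -x, and only then raise it. First I grip the strap 40 mm from the knuckle.

>>> move_arm([
  [[0.5,0,-40],[0,0,0]],
  [[0.5,0,-75],[0,0,0]],
  [[0.5,0,-94],[0,0,0]],
  [[0.5,0,-94],[0,0,0]],
  [[0.5,0,-94],[0,0,0]],
])

```text
clock: 17.08
ee_pos: [503.0, -236.4, 37.9]
tool_rot: [0.067, 0.998, -0.0, 0.001]
contact_force: [-0.1, -0.0, 0.3]
finger_gap: 40.9
```

>>> move_arm([
  [[0,0,0],[0,0,0]],
  [[0,0,0],[0,0,0]],
  [[0,0,0],[0,0,0]],
  [[0,0,0],[0,0,0]],
], fingers=-1, grip_force=110)

```text
clock: 17.58
ee_pos: [502.9, -236.5, 38.9]
tool_rot: [0.067, 0.998, -0.001, 0.001]
contact_force: [-1.4, -0.0, 6.7]
finger_gap: 23.9
```

>>> move_arm([
  [[0,0,3],[0.002,0.02,0]],
  [[0,0,6],[0.006,0.05,0]],
  [[0,0,9],[0.009,0.08,0]],
  [[0,0,12],[0.012,0.1,0]],
  [[0,0,15],[0.014,0.12,0]],
  [[0,0,17],[0.014,0.12,0]],
  [[0,0,17],[0.014,0.12,0]],
])

```text
clock: 18.45
ee_pos: [501.4, -235.6, 54.2]
tool_rot: [0.067, 0.996, 0.003, -0.06]
contact_force: [0.2, -0.2, -3.9]
finger_gap: 23.6
```

Run:
```python
from h import *
c=snap('scene');cv2.imwrite('pics/s5.png',cv2.resize(c['image'][220:350,80:260,::-1],None,fx=4,fy=4,interpolation=cv2.INTER_CUBIC))
```

```text
(no output)
```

View pics/s5.png

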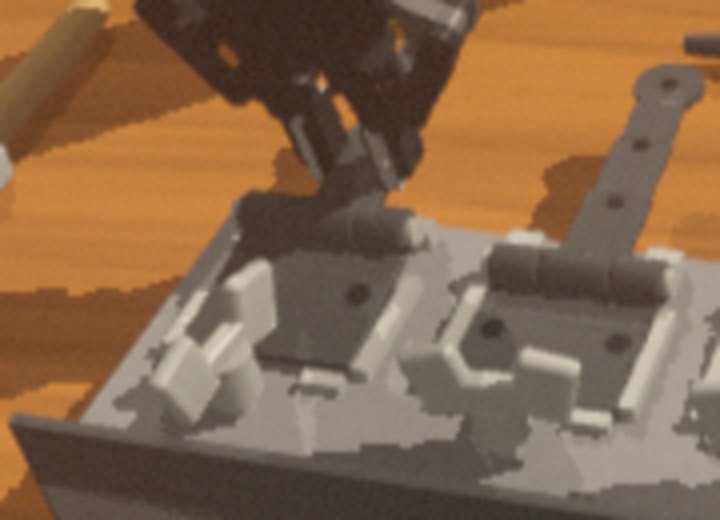

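The hinge is held free: wrist force is 3.9 N, which is just its weight. The knuckle is raised and the pad's rear is still under the wing. I'll slide it out towards -x, then raise and level it.

>>> move_arm([
  [[-7,1,0],[0,0,0]],
  [[-14,2,0],[0,0,0]],
  [[-21,2.5,1],[0,0,0]],
  [[-29,3.5,3],[0,0,0]],
  [[-34,4,10],[0,0,0]],
  [[-36,5,30],[0,0,0]],
  [[-36,5,60],[0,0,0]],
  [[-36,5,90],[-0.007,-0.06,0]],
  [[-36,5,100],[-0.014,-0.12,0]],
  [[-36,5,100],[-0.014,-0.12,0]],
])

```text
clock: 19.75
ee_pos: [464.8, -230.8, 155.7]
tool_rot: [0.067, 0.998, -0.001, 0.001]
contact_force: [-0.4, -0.1, -4.0]
finger_gap: 23.7
```

Run:
```python
from h import *
c=snap('top')
q=[ray(c,175+x/3.3,60+y/3.3,50) for x,y in((93,55),(378,80),(327,547),(38,518))]
q=np.array(q);print(q.round(1),q.mean(0),[np.linalg.norm(q[i]-q[i-1]).round(1) for i in range(4)])
d=(q[0]+q[1]-q[2]-q[3]);print('yaw',np.arctan2(d[1],d[0]))
print(r.read_state()['contact_force'])
cv2.imwrite('pics/t2.png',cv2.resize(c['image'][60:300,170:510,::-1],None,fx=2.3,fy=2.3,interpolation=cv2.INTER_CUBIC))
```

```text
[[760.7 245.8  50. ]
 [746.5  77.4  50. ]
 [469.5 103.8  50. ]
 [485.6 271.   50. ]] [615.58097629 174.53045527  50.        ] [np.float64(276.3), np.float64(169.0), np.float64(278.2), np.float64(168.0)]
yaw -0.09320668202285891
[ 0.16870052  0.36906904 -5.12515197]
```

View pics/t2.png

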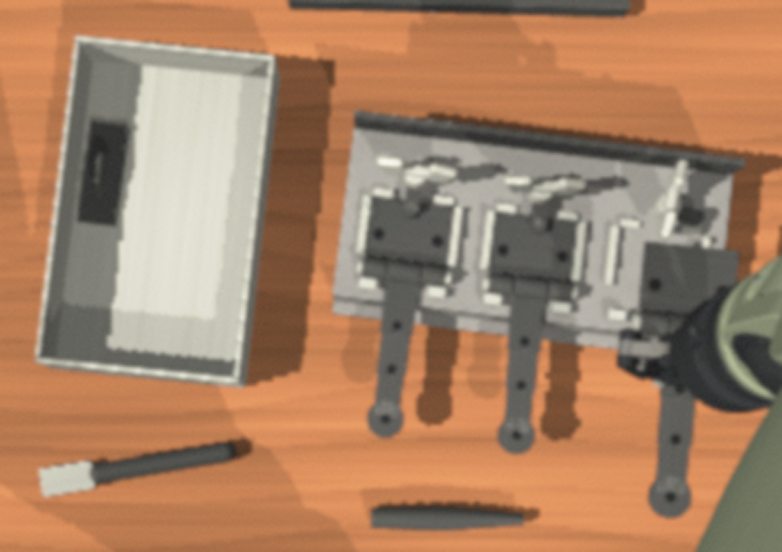

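The hinge is free of the fixture and level at crop (680,350). The two sound hinges are in their nests. The tray measures 277 × 169 mm, close to the 280 × 170 given, with its centre at (615.6, 174.5). I'll carry the hinge over.

>>> move_arm([
  [[6,15,0],[0,0,0]],
  [[18,45,0],[0,0,0]],
  [[31,80,0],[0,0,0]],
  [[45,115,0],[0,0,0]],
  [[58,150,0],[0,0,0]],
  [[72,185,0],[0,0,0]],
  [[85,220,0],[0,0,0]],
  [[99,255,0],[0,0,0.01]],
  [[112,290,0],[0,0,0.02]],
  [[126,325,0],[0,0,0.02]],
  [[138,355,0],[0,0,0.02]],
  [[145,374,0],[0,0,0.02]],
  [[149,383,0],[0,0,0.02]],
  [[149,383,-10],[0,0,0.02]],
  [[149,383,-40],[0,0,0.02]],
  [[149,383,-70],[0,0,0.02]],
  [[149,383,-75],[0,0,0.02]],
  [[149,383,-75],[0,0,0.02]],
])

```text
clock: 22.05
ee_pos: [614.5, 151.5, 79.3]
tool_rot: [0.057, 0.998, -0.0, -0.0]
contact_force: [-0.0, 0.1, -3.4]
finger_gap: 23.6
```

Run:
```python
from h import *
c=snap('scene');cv2.imwrite('pics/s6.png',cv2.resize(c['image'][200:450,320:560,::-1],None,fx=2.4,fy=2.4,interpolation=cv2.INTER_CUBIC))
```

```text
(no output)
```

View pics/s6.png

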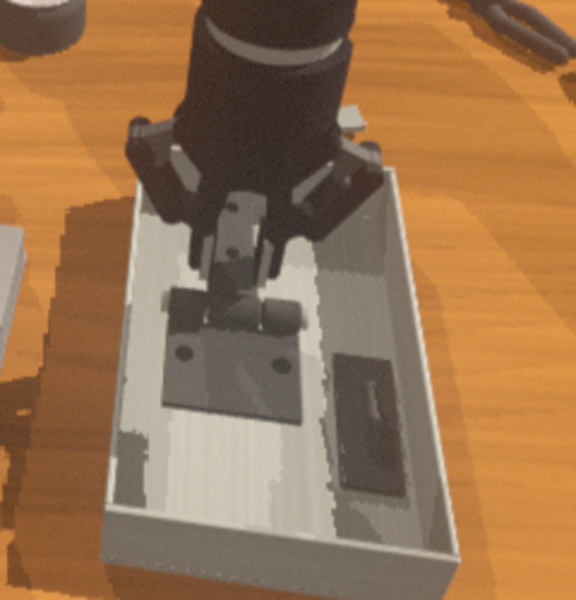

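The hinge hangs level over the free part of the tray: pad at crop (235,365), hasp clear at (370,425). I'll lower and release it.

>>> move_arm([
  [[0,0,-25],[0,0,0]],
  [[0,0,-50],[0,0,0]],
  [[0,0,-62],[0,0,0]],
  [[0,0,-69],[0,0,0]],
  [[0,0,-73],[0,0,0]],
  [[0,0,-73],[0,0,0]],
  [[0,0,-73],[0,0,0]],
])

```text
clock: 22.98
ee_pos: [615.1, 152.4, 6.9]
tool_rot: [0.057, 0.998, 0.0, 0.001]
contact_force: [-0.7, 0.3, -4.1]
finger_gap: 23.6
```

>>> move_arm([
  [[0,0,0],[0,0,0]],
  [[0,0,0],[0,0,0]],
  [[0,0,0],[0,0,0]],
  [[0,0,10],[0,0,0]],
  [[0,0,40],[0,0,0]],
  [[0,0,90],[0,0,0]],
  [[0,-20,150],[0,0,0]],
  [[-60,-60,200],[0,0,0]],
  [[-110,-100,220],[0,0,0]],
  [[-160,-140,220],[0,0,0]],
  [[-200,-160,220],[0,0,0]],
  [[-200,-160,220],[0,0,0]],
], fingers=0)

```text
clock: 24.48
ee_pos: [411.5, -8.6, 227.1]
tool_rot: [0.058, 0.998, -0.0, -0.0]
contact_force: [0.8, 0.6, 0.4]
finger_gap: 42.5
```

Run:
```python
from h import *
c=snap('top','t3.png')
```

```text
(no output)
```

View pics/t3.png

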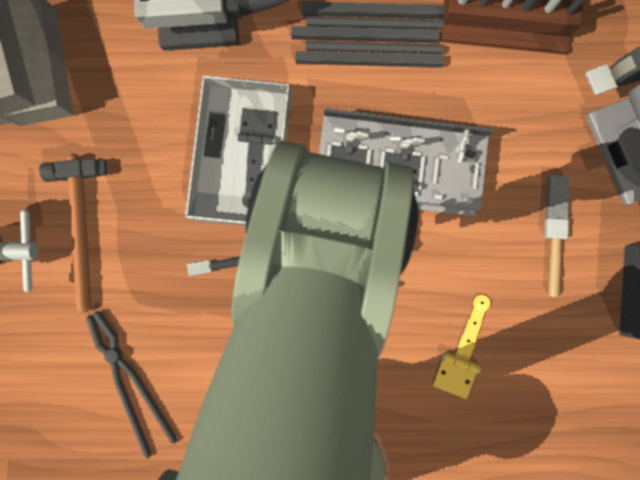

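The hinge lies in the tray at (258,130), with the strap partly hidden by the arm. I've viewed 12 pictures, so I'll swing the arm clear and do the last check by numbers.

>>> move_arm([
  [[-5,-30,0],[0,0,0]],
  [[-12,-75,0],[0,0,0]],
  [[-25,-120,0],[0,0,0]],
  [[-40,-170,0],[0,0,0]],
  [[-60,-220,0],[0,0,0]],
  [[-75,-260,0],[0,0,0]],
  [[-90,-300,0],[0,0,0]],
  [[-100,-330,0],[0,0,0]],
  [[-100,-330,0],[0,0,0]],
  [[-100,-330,0],[0,0,0]],
])

```text
clock: 25.78
ee_pos: [315.3, -337.5, 226.3]
tool_rot: [0.057, 0.998, 0.0, 0.0]
contact_force: [0.1, 0.7, 0.7]
finger_gap: 42.8
```

Run:
```python
from h import *
c=snap('top');I=c['image'];hsv=cv2.cvtColor(I,cv2.COLOR_RGB2HSV)
def comps(b,z,vm):
    m=np.zeros(I.shape[:2],np.uint8);u0,v0,u1,v1=b
    m[v0:v1,u0:u1]=((hsv[v0:v1,u0:u1,2]<vm)&(hsv[v0:v1,u0:u1,1]<90))
    for k in sorted(cv2.findContours(m,0,1)[0],key=cv2.contourArea)[::-1][:3]:
        rr=cv2.minAreaRect(k);p=ray(c,*rr[0],z);print(np.round(rr[0]),np.round(rr[1]),round(rr[2],1),'mm',np.round(np.array(rr[1])/.503),p.round(),
         'tray',np.round([np.cos(-.093)*(p[0]-615.6)+np.sin(-.093)*(p[1]-174.5),-np.sin(-.093)*(p[0]-615.6)+np.cos(-.093)*(p[1]-174.5)]))
for vm in(75,90):
    print(vm);comps((188,78,288,226),9,vm)
ref=cv2.imread('pics/top0.png')[:,:,::-1].astype(int)
for n,b in(('left',(325,150,370,250)),('mid',(378,155,428,256))):
    d=np.abs(ref-I)[b[1]:b[3],b[0]:b[2]].max(2);print(n,'changed frac',(d>45).mean().round(3))
s=r.read_state();print(s['clock'],s['contact_force'],s['ee_pos'])
```

```text
75
[214. 135.] [17. 44.] 8.1 mm [33. 88.] [657. 232.   9.] tray [36. 61.]
[257. 135.] [33.  5.] 8.1 mm [66. 10.] [657. 147.   9.] tray [ 44. -24.]
[245. 124.] [5. 4.] 90.0 mm [10.  8.] [681. 170.   9.] tray [65.  2.]
90
[206. 164.] [ 25. 105.] 8.1 mm [ 50. 208.] [598. 246.   9.] tray [-24.  70.]
[257. 132.] [34. 46.] 10.3 mm [68. 92.] [663. 147.   9.] tray [ 50. -23.]
[250. 202.] [ 7. 13.] 90.0 mm [14. 26.] [520. 157.   9.] tray [-93. -27.]
left changed frac 0.0
mid changed frac 0.076
25.825 [-0.54735841  0.13633709 -0.79819667] [ 315.28134435 -337.13141024  226.25618425]
```

The barrel is at tray-local (44,-24) mm and the strap end is near (-93,-27), both well inside the walls. The sound hinges are in their nests and the arm touches nothing, so I'll hand in.

```bash
python3 -c "
from plant import r
print(r.hand_in())"
```

```text
the job is handed in; nothing more can be done
None
```

The slack hinge was the one in the right (-y) nest. It now lies in the rework tray, and I handed the job in at about 26 s of the 72 s allowed. The hand-in gives no verdict.

- **Finding it:** The right strap travelled about 20 mm between stops, which matches 2×(8+2) mm. The middle strap travelled only about 7 mm, so it is sound. I did not rock the left strap.
- **Taking it out:** I turned the right wing clamp about 1.4 rad anticlockwise. One of its wings then overhung the pad, so I lifted the hinge tilted, slid it out towards -x and carried it to the tray.
- **Last checks:** The knuckle is at about (44, -24) mm and the strap end at about (-93, -27) mm from the tray centre, both inside the walls and clear of the hasp. I did not measure its height in the tray. I released it with the tool tip 6.9 mm above the bench.
- **Sound hinges:** The picture around the left hinge is unchanged. About 8% of the pixels around the middle one changed. I took that to be its small shift in the nest from the rocking, with its clamp never touched.
- **Arm:** It stands clear of everything, and the wrist force reads under 1 N.

I viewed 12 pictures, the most allowed and more than the 8 planned. The final check was therefore by numbers only.

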